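Feel out the clear bayonet socket and lock the stacking mandrel in it

TASK

Take the ring-stacking mandrel out of its wooden rest and lock it in the green socket block: push it fully down against the spring plunger, turn it clockwise to the stop and let go, so that it stands locked and upright. Two of the three sockets still have a spacer from the last set-up hidden under the plunger, so the plunger stops short there, about half way; this can only be felt, so press gently, never force the mandrel, and move on to the next socket if it does not go home. Keep the mandrel upright on the way and leave everything else where it is.

Things in the scene. Friction and masses are not known exactly. Their poses are not given: they have to be found in the camera images.
- mandrel: stacking mandrel, 136 mm tall, 0.2 to 0.3 kg, loose. Origin: centre of the foot's underside; z up its axis, x along the cross pin; half turns about z are equal. Steel foot 24 mm diameter, z 0 to 28.5 mm, first 4 mm tapered; cross pin 6 mm thick, 39 mm long, its axis at z = 8 mm; flange 52 mm diameter, z 28.5 to 34.5; post 34 mm diameter up to z = 100. Starts hanging upright in its rest.
- mandrel_head (a point): centre of the mandrel's black grip head, 118 mm above the foot's underside; the head is 32 mm long along the mandrel's x, 22 mm thick along y, 36 mm tall (z = 100 to 136 mm). Grip its two flats, closing along y, with the fingertips above z = 102 mm, where the thicker post ends
- mandrel_foot (a point): the centre of the underside of the mandrel's foot (the mandrel's origin)
- mandrel_rest: wooden block 92 x 92 x 45 mm, fixed, with a 43 mm through hole in the middle; the mandrel hangs in it by its flange, foot underside 16.5 mm above the bench. Origin: centre of its underside, z up
- socket_block: green block, fixed, 80 (x) x 234 (y) x 58 mm; three steel collars rise to 64 mm. Origin: centre of its underside, z up. Each collar is a bayonet socket: bore 26.5 mm diameter with two opposite slots for the cross pin, 10 mm wide, out to 21 mm from the axis. Pin enters with the mandrel's x 60 degrees counter-clockwise (from above) of the block's x (white mark; or 240), locks along the block's x (red)
- socket_a (a point): rim centre of the socket at y = -78 mm on the block, 64 mm up. All three look alike: a brass plunger, face 8 mm below the rim, fills the bore; spring 3 N at first, plus 0.25 N per mm, then at its stop a stiff cushion, 8 N per mm. Clear socket: stop with the foot's underside 37.5 mm above the block's underside (flange on the rim at 35.5). With a spacer: stop at 47 mm, and the pin cannot turn
- socket_b (a point): rim centre of the middle socket, 64 mm above the block's underside. In any clear socket the pin is under the lip when the foot's underside is 39 mm or less above the block's underside; the mandrel then turns clockwise (from above) 60 degrees, to a stop 3 degrees farther. Let go there, the spring lifts it some 4 mm into the lock notch: foot at about 41.5 mm, flange about 6 mm above the rim
- socket_c (a point): rim centre of the socket at y = +78 mm on the block, 64 mm above the block's underside
- loose_ring_1: plated ring with an ear lying flat, 62 x 73 x 9 mm, a bystander; origin under its centre
- loose_ring_2: plated ring with an ear lying flat, 62 x 74 x 9 mm, a bystander; origin under its centre
Things that resemble listed ones, but are neither listed nor needed, are in the scene too. Leave any red look-alike of the mandrel alone.

How it is judged (in metres and radians):
On the way:
1. the mandrel is pushed home in a socket that is clear: within 5 mm of a socket's axis, its foot's underside lower than 39 mm above the block's underside ((horizontal distance between mandrel_foot and socket_a below 0.005 m or horizontal distance between mandrel_foot and socket_b below 0.005 m or horizontal distance between mandrel_foot and socket_c below 0.005 m) and z of mandrel_foot in the frame of socket_block below 0.039 m), for 0.1 s.
At the end, for the whole second after the job is handed in: The mandrel stands locked, let go and at rest: foot within 4 mm of a socket's axis, risen into the lock notch (underside 39 to 44.5 mm above the block's underside), its x axis within 0.2 rad of the block's x axis, upright to 0.1 rad ((horizontal distance between mandrel_foot and socket_a below 0.004 m or horizontal distance between mandrel_foot and socket_b below 0.004 m or horizontal distance between mandrel_foot and socket_c below 0.004 m) and z of mandrel_foot in the frame of socket_block between 0.039 and 0.0445 m and angle between the x axis of mandrel and the x axis of socket_block, either way round below 0.2 rad and angle between mandrel's own z axis and vertical below 0.1 rad and linear speed of mandrel below 0.02 m/s); the robot touches nothing.
It fails at once if the mandrel is forced: more than 35 N between it and the socket block or its plungers (contact force between mandrel and socket_block above 35 N).
It fails at once if the mandrel is tipped more than 0.5 rad (angle between mandrel's own z axis and vertical above 0.5 rad).
It fails at once if a loose ring is moved more than 30 mm (distance of any of loose_ring_1, loose_ring_2 from where it was at the start of the episode above 0.03 m).
It also fails if it takes over 48 s, if anything falls off the work surface, if the arm or the gripper's body presses on something with over 40 N, if the wrist force passes 120 N, or if a joint passes its speed limit or range.

ROBOT

A 7-joint arm with a two-finger parallel gripper is mounted at the origin on a cart in front of the work surface, level with it; the furniture and walls round the work are solid. World frame = base frame: x ahead of the robot, y to its left, z up, the work surface at z = 0. Lengths are in m, angles in degrees, forces in N, time in s.
With the tool pointing down it reaches from about 0.4 to 0.9 m from the base axis. Payload 5.5 kg.
Tool frame: the origin (TCP) lies between the finger pads; the fingertips stand robot.nose_length ahead of it and the grasp point (between the pads) is the TCP (robot.nose_length is the distance from the TCP to the fingertips, in m); z points along the fingers, y is the line along which they close (so a half turn about z gives the same grasp; the last joint's range is limited). The gripper opens to 85 mm and grips with 20 to 120 N. Pads are 22 mm wide; open, the fingers measure 114 mm over their backs; the gripper's body (76 mm by 85 mm) begins 54 mm behind the grasp point. The pads swing forward as they close: fully open they stand 13 mm farther back than shut.
Start: joints at [80.856, 28.699, -24.465, 88.831, 12.651, 65.22, -12.049], TCP at [0.267, -0.593, 0.25] pointing down, gripper open.
Joint ranges: [-164.97, 164.97], [-17.58, 116.51], [-87.97, 89.64], [11.32, 138.91], [-80.73, 260.73], [10.89, 115.49], [-147.41, 147.41]. Speed limits (degrees/s): [147.25, 147.25, 180, 180, 180, 180, 180].

INTERFACE

Orientations are given as [roll, pitch, yaw] about the fixed x, y, z axes, in that order (R = Rz(yaw) Ry(pitch) Rx(roll)).
In Python, from station import telemetry, eyes, job, robot gives the robot as it stands. The module is installed in compiled form; this text tells all that it offers.
- The arm moves only by the tool step_arm, never from a script. Its argument "plan" is a list of rows, each a list of 4 numbers: the shift along the tool's x, y, z in mm, then the turn about the tool's z in degrees. A call has 1 to 5 rows; each row is the pose to reach, as a shift and turn from the pose commanded when the call began, along the tool's axes at that moment; what a row does not reach only later rows make up. A row lasts 1/8 s, in which the tool goes at most 62.5 mm and 10.7 degrees, less where a joint would pass 70% of its speed; a pose out of reach is approached as far as the arm can. A call with a gripper value outside its range is refused whole. "hand" is the finger opening in mm, from 0 to 85.4, set as the call begins (left out, the last holds). The fingers move at their own pace and stop on an object; "grip_force" is the grip in N (left out, the last holds). Time passes only in rows, so rows that repeat a pose let the fingers close. It gives the time, the measured TCP pose, the force, the opening and the grip force at its end, in the units of the state.
- telemetry.read_state(): the state, without advancing time (a new reading comes with each control period).
- eyes.get_image(name): name is "side" or "top" or "wrist"; returns (picture, depth): 384x512x3 uint8, red, green, blue; 384x512 float32, m along the optical axis (not along the pixel's ray), 0 where there is no reading.
- eyes.camera_info(name): a dict with "K" (3x3 intrinsics, pixels), "R" (3x3) and "t" (3): a world point X has camera coordinates R X + t; the wrist camera has in their place "tool_from_camera" (4x4, takes a point from camera to tool coordinates, whose origin is the TCP and whose axes are the flange's). Camera axes: x right, y down, z forward; pixel columns grow to the right and rows downward; lengths in m; the calibration is good to about 2 mm. A picture is of the moment at which its call begins: read the wrist's pose just before it. camera_info takes no time and is no camera call.
- job.finish_job(): hands the job in; it is judged then, once.
The state is a dict: "time": time; "joint_pos": joint angles; "joint_velocities": joint speeds; "tau": joint torques, N m; "tool_pos": TCP position; "tool_rot": TCP orientation; "force": force on the tool from outside, world axes, zero at the start; "torque": the same for the moment, N m; "width": opening from 0.0 (shut) to 1.0 (fully open); "grip_force": force on a finger pad.
Only numpy, scipy, OpenCV 4.12 (cv2) and the standard library are available. Lean on these libraries where they do the work, as an engineer would, in place of code of your own. Each camera call takes 0.05 s, during which the arm holds its last target. There are 200 camera calls.

## Working session

There is one attempt and no reset: what is moved stays moved. The work goes in short steps, Python scripts to look and compute and a tool call to move; the robot and the scene stay as the last step left them, time stands still between calls to the robot, and variables do not carry over. Pictures are saved under pics/ and viewed, at most 10 in all, crops included, and the job is handed in when it is done.

Besides the shell and the picture viewer there is one more tool, called after ">>>" as name([rows], argument=value, ...), one row to a line, values as JSON. step_arm: Moves the arm, as the interface text tells. Its arguments: {"type":"object","properties":{"plan":{"type":"array"},"hand":{"type":"number"},"grip_force":{"type":"number"}},"required":["plan"]}

```bash
mkdir -p pics; cat > h.py <<'E'
import numpy as np, cv2
from station import telemetry, eyes, job, robot
def grab(n):
    s=telemetry.read_state(); im,d=eyes.get_image(n); np.savez(f'{n}.npz',im=im,d=d,p=s['tool_pos'],r=s['tool_rot']); return im,d,s
def world(n,u,v,d,ci):
    K=np.array(ci['K']); pc=np.stack([(u-K[0,2])/K[0,0]*d,(v-K[1,2])/K[1,1]*d,d],-1)
    return (pc-np.array(ci['t']))@np.array(ci['R'])
E
python3 - <<'E'
from h import *
print(telemetry.read_state(), robot.nose_length)
for n in('top','side'):
    im,d,s=grab(n); cv2.imwrite(f'pics/{n}0.png',cv2.resize(im[...,::-1],(800,600),interpolation=cv2.INTER_CUBIC))
    print(eyes.camera_info(n))
print(eyes.camera_info('wrist'))
E
```

```text
{'time': 0.0, 'joint_pos': array([ 80.85587011,  28.75334393, -24.45162513,  88.89223857,
        12.65013669,  65.22106942, -12.04935162]), 'joint_velocities': array([-0.00633461,  0.00251798, -0.04333361, -0.01121026,  0.01724697,
       -0.01013638, -0.03528406]), 'tau': array([-1.13262445e-05, -5.69520092e+01, -5.81597999e+00, -2.80938309e+01,
        1.06811456e-02,  1.19172886e-02, -2.33595223e-07]), 'tool_pos': array([ 0.26637073, -0.59217766,  0.24925619]), 'tool_rot': array([-1.79886543e+02, -3.22175822e-03,  2.42257860e+01]), 'force': array([ 0.0909623 , -0.07969955,  0.09335703]), 'torque': array([-0.0518683 ,  0.01550597,  0.00302847]), 'grip_force': 0.0, 'width': 0.9981814884897571} 0.019
{'K': array([[380.4031327 ,   0.        , 261.2955366 ],
       [  0.        , 380.4031327 , 191.18332599],
       [  0.        ,   0.        ,   1.        ]]), 'R': array([[ 0.01508252, -0.99978784,  0.01402816],
       [-0.99107925, -0.0168062 , -0.13220995],
       [ 0.13241766, -0.01190896, -0.99112246]]), 't': array([0.09194277, 0.53037624, 1.1310338 ])}
{'K': array([[394.83705855,
[... 157 characters left out ...]
2, -0.49011781,  0.01579832],
       [-0.23085614,  0.38165199, -0.8950124 ],
       [ 0.43263206, -0.7836621 , -0.44576138]]), 't': array([0.49306479, 0.17412416, 1.0989255 ])}
{'K': array([[286.38297251,   0.        , 259.68330649],
       [  0.        , 286.38297251, 194.81389515],
       [  0.        ,   0.        ,   1.        ]]), 'tool_from_camera': array([[-1.27139352e-03, -9.45255297e-01, -3.26329294e-01,
         8.48467644e-02],
       [ 9.99998823e-01, -9.21476861e-04, -1.22686239e-03,
        -1.09237933e-03],
       [ 8.58993275e-04, -3.26330469e-01,  9.45255355e-01,
        -1.24275343e-01],
       [ 0.00000000e+00,  0.00000000e+00,  0.00000000e+00,
         1.00000000e+00]])}
```

View pics/top0.png

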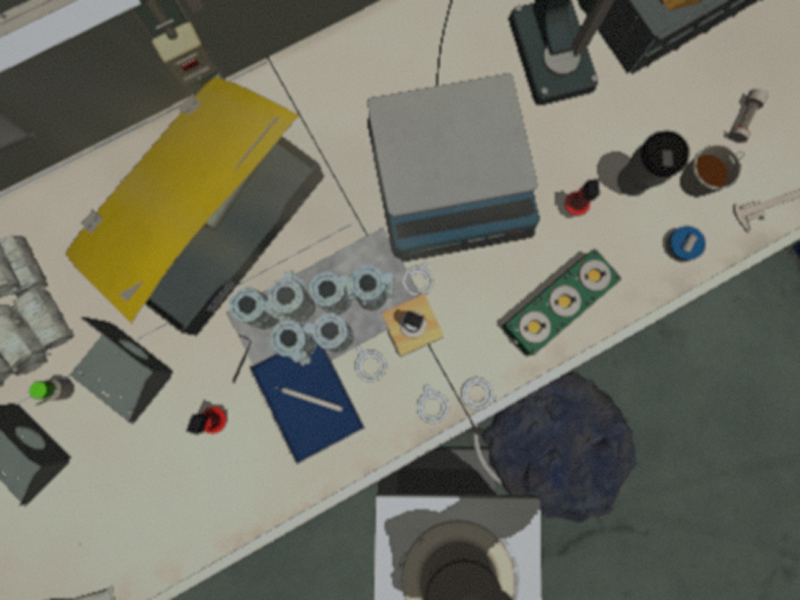

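View pics/side0.png

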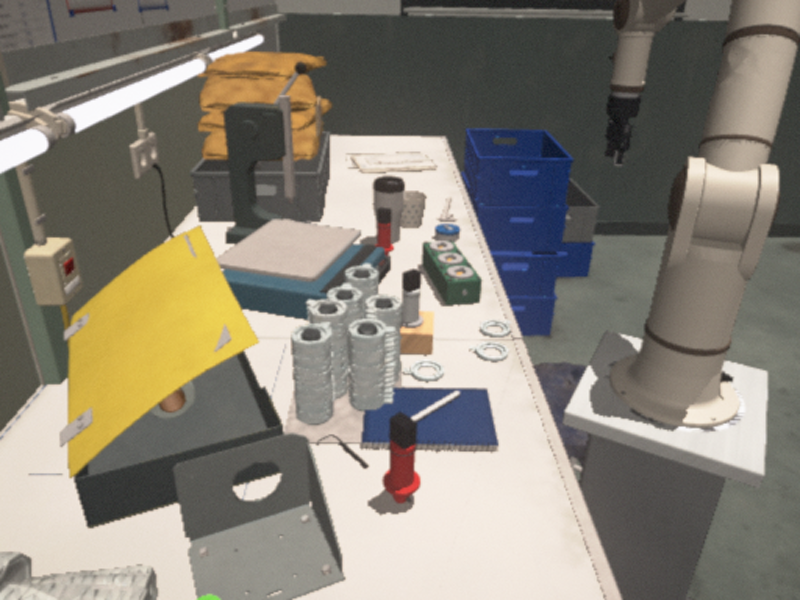

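Top view: the mandrel's black head is at about (410,320) in the orange rest (413,325). The green block's collars are at (535,327), (565,300) and (596,274). Tall ring stacks stand left of and behind the rest, and two red look-alikes are to be left alone. Next I'll measure from depth.

```bash
cat > m.py <<'E'
from h import *
out={}
for n in('top','side'):
    z=np.load(n+'.npz'); im,d=z['im'],z['d']; ci=eyes.camera_info(n)
    v,u=np.mgrid[:384,:512]; W=world(n,u,v,d,ci); hsv=cv2.cvtColor(im,cv2.COLOR_RGB2HSV)
    ok=d>0
    print(n,'bench z',np.median(W[...,2][ok&(abs(W[...,2])<.02)]))
    # green block top
    x,y,zz=W[...,0],W[...,1],W[...,2]
    g=ok&(hsv[...,0]>60)&(hsv[...,0]<95)&(hsv[...,1]>90)&(x>.3)&(x<.8)&(y<-.1)&(y>-.5)&(zz>.045)&(zz<.075)
    P=W[g][:,:2].astype(np.float32); r=cv2.minAreaRect(P*1000); print('green',g.sum(),r, np.median(zz[g]))
    h=ok&(abs(x-.47)<.12)&(abs(y)<.12)&(hsv[...,2]<70)&(zz>.12)&(zz<.18)&(im.max(2)<90)
    if h.any(): print('head',h.sum(),W[h].mean(0),cv2.minAreaRect(W[h][:,:2].astype(np.float32)*1000),np.percentile(zz[h],[5,50,95]))
    o=ok&(hsv[...,0]>8)&(hsv[...,0]<25)&(hsv[...,1]>80)&(zz>.03)&(zz<.06)&(x>.3)&(x<.6)&(abs(y)<.2)
    if o.any(): print('rest',o.sum(),cv2.minAreaRect(W[o][:,:2].astype(np.float32)*1000),np.median(zz[o]))
    if n=='top':
        for p in((410,320),(413,325),(535,327),(565,300),(596,274),(368,280),(330,328),(418,280),(370,365),(432,405),(477,392),(450,210),(578,203)):
            a,b=int(p[1]/1.5625),int(p[0]/1.5625); print(p,W[a,b].round(3))
    else:
        for p in((360,272),(383,303),(412,275)):
            a,b=int(p[1]/1.5625),int(p[0]/1.5625); print(p,W[a,b].round(3))
im=np.load('top.npz')['im']
cv2.imwrite('pics/c.png',cv2.resize(im[140:250,215:415,::-1],(800,440),interpolation=cv2.INTER_CUBIC))
E
python3 m.py
```

```text
top bench z 0.001469760713603429
green 531 ((526.9439086914062, -195.95806884765625), (74.52735900878906, 230.14874267578125), 40.79685592651367) 0.05896872621117155
head 76 [0.47738206 0.09366124 0.15340866] ((477.8292541503906, 93.31391906738281), (28.445398330688477, 20.2676944732666), 69.48081970214844) [0.15020113 0.15350677 0.15643349]
rest 662 ((500.18682861328125, -27.224105834960938), (106.95783996582031, 350.0233154296875), 9.989212036132812) 0.0464490236819384
(410, 320) [0.478 0.099 0.149]
(413, 325) [0.467 0.094 0.154]
(535, 327) [ 0.476 -0.142  0.057]
(565, 300) [ 0.528 -0.199  0.059]
(596, 274) [ 0.582 -0.263  0.055]
(368, 280) [0.543 0.174 0.169]
(330, 328) [0.461 0.237 0.163]
(418, 280) [0.573 0.083 0.   ]
(370, 365) [ 0.401  0.177 -0.001]
(432, 405) [0.323 0.052 0.001]
(477, 392) [ 0.352 -0.038 -0.002]
(450, 210) [0.699 0.023 0.074]
(578, 203) [ 0.719 -0.223  0.075]
side bench z 0.002629092310388568
green 0 ((0.0, 0.0), (0.0, 0.0), 0.0) nan
head 98 [0.47292711 0.10268772 0.14074629] ((474.82452392578125, 99.63884735107422), (26.141117095947266, 14.899755477905273), 71.80587005615234) [0.12452856 0.14131787 0.1549116 ]
rest 262 ((474.5310363769531, -33.62559509277344), (62.514461517333984, 345.150390625), 9.393823623657227) 0.046692328388162216
(360, 272) [0.541 0.176 0.17 ]
(383, 303) [0.453 0.241 0.162]
(412, 275) [0.471 0.106 0.153]
  return _methods._mean(a, axis=axis, dtype=dtype,
  ret = ret.dtype.type(ret / rcount)
```

View pics/c.png

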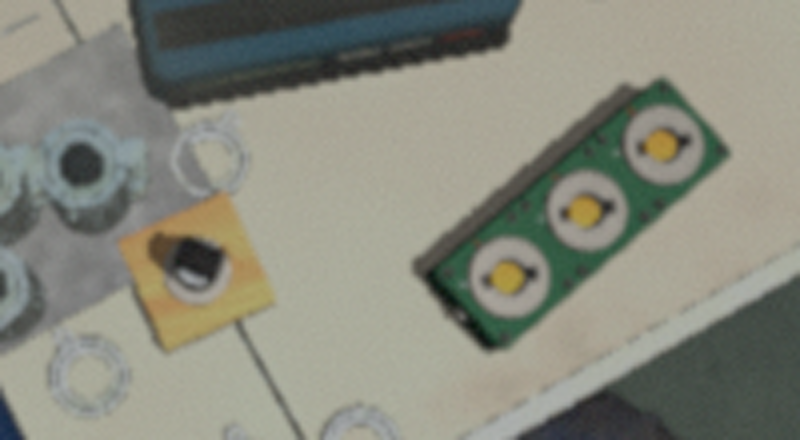

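Crop: head at (195,262), sockets at (508,277), (586,210) and (661,146). The slots run at about world 105°, which agrees with block x at about 41° plus 60°. The mandrel's x is at about 70°. I'll move above the mandrel for a wrist look.

>>> step_arm([
  [39,-45,-6,-9],
  [78,-90,-12,-18],
  [117,-135,-18,-27],
  [156,-180,-24,-36],
  [195,-225,-30,-46],
], hand=85)

```text
time: 0.72
tool_pos: [0.3524, -0.3055, 0.2803]
tool_rot: [-180.0, 0.0, 70.5]
force: [0.8, 0.5, 1.0]
width: 0.995
grip_force: 0.0
```

>>> step_arm([
  [60,-3,0,0],
  [120,-6,0,0],
  [180,-9,0,0],
  [240,-13,0,0],
  [300,-16,0,0],
])

```text
time: 1.35
tool_pos: [0.4387, -0.0182, 0.2804]
tool_rot: [180.0, 0.1, 70.2]
force: [1.8, -0.6, 0.9]
width: 0.995
grip_force: 0.0
```

>>> step_arm([
  [60,-3,0,0],
  [105,-6,0,0],
  [120,-6,0,0],
  [120,-6,0,0],
])

```text
time: 1.85
tool_pos: [0.4733, 0.0966, 0.2801]
tool_rot: [-179.9, -0.0, 70.4]
force: [0.2, 0.1, -0.5]
width: 0.998
grip_force: 0.0
```

```bash
cat >> h.py <<'E'
from scipy.spatial.transform import Rotation as Ro
def wpts(z):
    ci=eyes.camera_info('wrist'); K=np.array(ci['K']); d=z['d']; v,u=np.mgrid[:384,:512]
    pc=np.stack([(u-K[0,2])/K[0,0]*d,(v-K[1,2])/K[1,1]*d,d],-1); T=np.array(ci['tool_from_camera'])
    pt=pc@T[:3,:3].T+T[:3,3]
    return pt, pt@Ro.from_euler('xyz',z['r'],degrees=True).as_matrix().T+z['p']
E
python3 - <<'E'
from h import *
im,d,s=grab('wrist'); print(s['tool_pos'],s['tool_rot'],s['joint_pos'].round(0),s['time'])
z=np.load('wrist.npz'); pt,W=wpts(z)
cv2.imwrite('pics/w1.png',cv2.resize(im[...,::-1],(800,600)))
m=(d>0)&(abs(pt[...,0])<.045)&(abs(pt[...,1])<.045)&(W[...,2]>.145)&(W[...,2]<.16)
print(m.sum(),W[m].mean(0),np.percentile(W[m][:,2],[5,50,95]),cv2.minAreaRect(pt[m][:,:2].astype(np.float32)*1000))
E
```

```text
[0.47332025 0.09662405 0.28007165] [-1.79944946e+02 -3.73174671e-02  7.04156926e+01] [ 37.  16. -60. 109.  15.  63. -48.] 1.85
781 [0.47956476 0.09753454 0.15252972] [0.15024296 0.15278975 0.15398538] ((1.6810989379882812, 5.852864742279053), (31.811819076538086, 21.583419799804688), 0.3434707820415497)
```

View pics/w1.png

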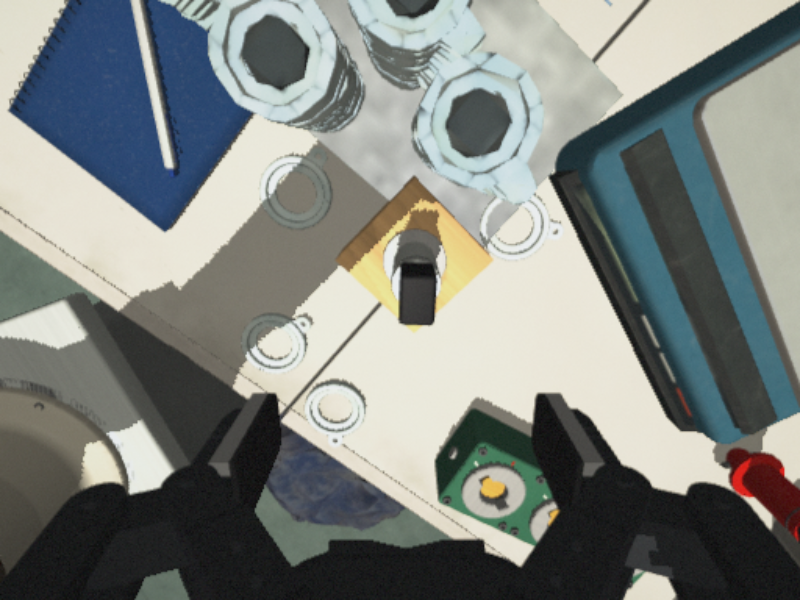

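Wrist view: the head at (417,293) is square to the tool, 1.7 mm and 5.9 mm off in x and y. The stacks are clear of the fingers. I'll descend.

>>> step_arm([
  [2,6,30,0.3],
  [2,6,70,0.3],
  [2,6,110,0.3],
  [2,6,139,0.3],
  [2,6,139,0.3],
])

```text
time: 2.52
tool_pos: [0.478, 0.0929, 0.1395]
tool_rot: [-179.8, 0.2, 69.8]
force: [-0.0, -0.2, 0.9]
width: 0.996
grip_force: 0.0
```

>>> step_arm([
  [0,0,0,0],
  [0,0,0,0],
  [0,0,0,0],
  [0,0,0,0],
  [0,0,0,0],
], hand=0, grip_force=60)

```text
time: 3.15
tool_pos: [0.4802, 0.0951, 0.1422]
tool_rot: [179.9, 0.0, 69.9]
force: [-2.1, 0.0, 7.0]
width: 0.248
grip_force: 58.1
```

>>> step_arm([
  [0,0,-15,0],
  [0,0,-40,0],
  [0,0,-70,0],
  [0,0,-90,0],
  [0,0,-90,0],
])

```text
time: 3.78
tool_pos: [0.481, 0.0951, 0.2328]
tool_rot: [179.8, -0.1, 69.9]
force: [0.2, -0.5, -3.6]
width: 0.248
grip_force: 58.9
```

```bash
python3 - <<'E'
from h import *
s=telemetry.read_state(); print(s['time'],s['tool_pos'],s['tool_rot'],s['force'],s['torque'],s['width'],s['grip_force'])
for n in('wrist','side'):
    im,d,s=grab(n)
im=np.load('side.npz')['im']; a=im[110:240,190:330,::-1]
b=np.load('wrist.npz')['im'][...,::-1]
cv2.imwrite('pics/l.png',np.hstack([cv2.resize(a,(400,372)),cv2.resize(b,(400,372))]))
z=np.load('wrist.npz'); pt,W=wpts(z)
m=(z['d']>0)&(abs(pt[...,0])<.02)&(abs(pt[...,1])<.008)&(pt[...,2]<.01)&(pt[...,2]>-.03)
print(m.sum(),np.percentile(W[m][:,2],[5,50,95]),np.percentile(pt[m],[5,50,95],axis=0)*1000)
E
```

```text
3.775 [0.48097835 0.09506404 0.23284462] [ 1.79811233e+02 -5.03703577e-02  6.98991357e+01] [ 0.1843409  -0.52616745 -3.55208251] [ 0.02885844 -0.04907363  0.02837349] 0.24755920573662402 58.86012375354767
2546 [0.22728136 0.24343329 0.24452463] [[-11.68373012  -7.17729348 -11.67048557]
 [  7.61373452   0.19788324 -10.58474849]
 [ 16.54345159   7.18385804   5.56900094]]
```

View pics/l.png

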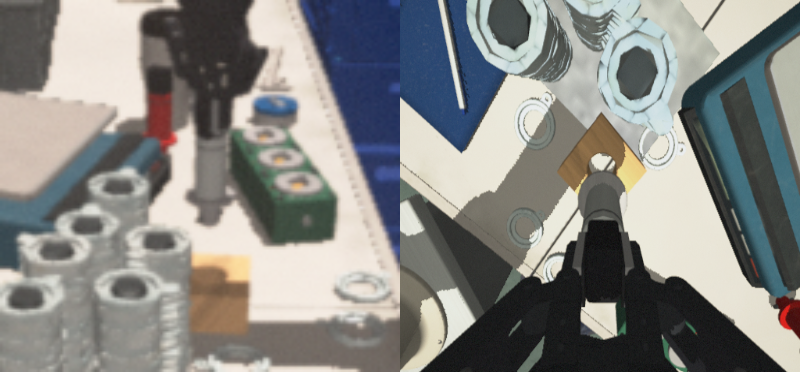

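The mandrel hangs upright in the grip, and the rest is now empty. I'll move toward the block, with the block ahead of the wrist camera.

>>> step_arm([
  [-26,19,0,-7],
  [-56,41,0,-15],
  [-85,62,0,-23],
  [-113,83,0,-31],
  [-113,83,0,-31],
])

```text
time: 4.5
tool_pos: [0.5188, -0.0434, 0.2293]
tool_rot: [-179.8, -0.1, 100.6]
force: [0.5, 0.7, -1.3]
width: 0.245
grip_force: 58.9
```

>>> step_arm([
  [0,0,0,0],
  [0,0,0,0],
])

```text
time: 4.75
tool_pos: [0.5186, -0.0383, 0.231]
tool_rot: [-180.0, -0.0, 101.0]
force: [0.4, -0.2, -2.0]
width: 0.248
grip_force: 58.9
```

```bash
python3 - <<'E'
from h import *
im,d,s=grab('wrist'); print(s['time'],s['tool_pos'],s['tool_rot'],s['force'],s['torque'])
z=np.load('wrist.npz'); pt,W=wpts(z)
cv2.imwrite('pics/w2.png',cv2.resize(im[...,::-1],(800,600),interpolation=cv2.INTER_CUBIC))
hsv=cv2.cvtColor(im,cv2.COLOR_RGB2HSV); Z=W[...,2]
g=(d>0)&(hsv[...,0]>60)&(hsv[...,0]<95)&(hsv[...,1]>90)&(abs(Z-.058)<.006)&(W[...,1]<-.07)
n,l,st,_=cv2.connectedComponentsWithStats(g.astype(np.uint8))
print('green',g.sum(),np.median(Z[g]),cv2.minAreaRect(W[g][:,:2].astype(np.float32)*1000))
br=(d>0)&(hsv[...,0]>12)&(hsv[...,0]<32)&(hsv[...,1]>110)&(hsv[...,2]>90)&(abs(Z-.056)<.01)
n,l,st,c=cv2.connectedComponentsWithStats(br.astype(np.uint8))
for i in range(1,n):
    if st[i,4]>25: print('brass',st[i,4],c[i]*1.5625,W[l==i].mean(0))
h=(d>0)&(abs(pt[...,0])<.03)&(abs(pt[...,1])<.02)&(abs(pt[...,2]+.0106)<.003)&(im.max(2)<90)
print('headtop',h.sum(),pt[h].mean(0)*1000,cv2.minAreaRect(pt[h][:,:2].astype(np.float32)*1000))
E
```

```text
4.75 [ 0.5185725  -0.03832871  0.23095334] [-1.79963192e+02 -2.99081003e-02  1.01017557e+02] [ 0.37540595 -0.18512067 -1.9687546 ] [-0.01628264  0.04857562 -0.04168278]
green 1832 0.058340122198982755 ((563.7940673828125, -132.68820190429688), (214.2774200439453, 187.76580810546875), 40.92271423339844)
brass 70 [437.25446429  17.83482143] [0.5066878  0.12277806 0.04645527]
brass 26 [457.09134615  87.25961538] [0.52683827 0.08835067 0.04650817]
brass 46 [338.85869565 106.25      ] [0.45577655 0.06352545 0.04640132]
brass 26 [361.71875    105.28846154] [0.46992141 0.06682499 0.04649867]
brass 27 [411.22685185 123.14814815] [0.50272409 0.06247601 0.04649035]
brass 29 [378.23275862 135.66810345] [0.4832455  0.05106849 0.04643655]
brass 210 [323.4375     392.23214286] [ 0.47410458 -0.1362786   0.05645658]
brass 160 [426.4453125 532.734375 ] [ 0.57858364 -0.25492901  0.05639609]
headtop 2858 [  3.33120348   0.19925486 -10.58611592] ((1.290085792541504, -0.3353691101074219), (32.128150939941406, 39.6993293762207), 2.758051633834839)
```

View pics/w2.png

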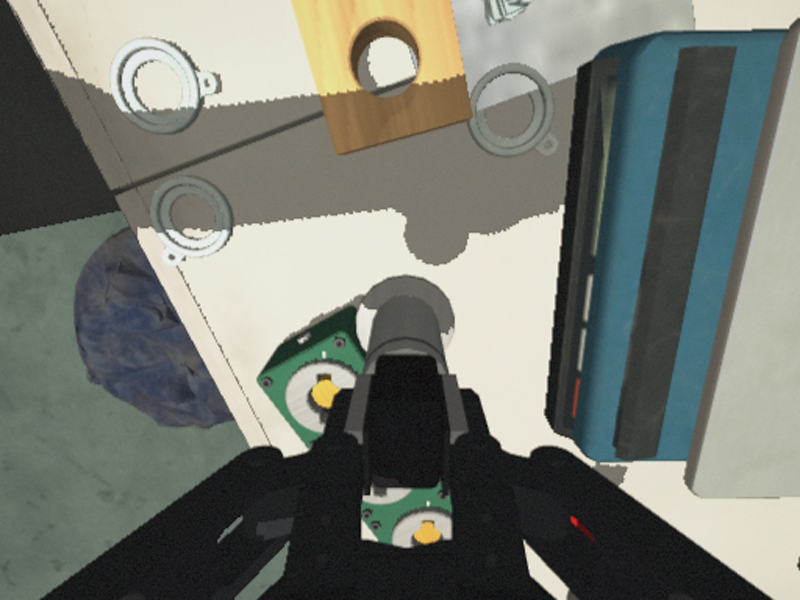

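Wrist view: the nearest collar's brass face is at (323,392), another is at (427,533), and the empty rest is at the top. I'll refine with the brass centroids in the stored top image.

```bash
python3 - <<'E'
from h import *
for n in('top',):
    im,d,s=grab(n); ci=eyes.camera_info(n); v,u=np.mgrid[:384,:512]
    W0=world(n,u,v,d,ci)
    hsv=cv2.cvtColor(im,cv2.COLOR_RGB2HSV)
    z=np.load('top.npz')
    reg=(abs(W0[...,0]-.53)<.1)&(abs(W0[...,1]+.2)<.12)&(abs(W0[...,2]-.058)<.012)
    for nm,m in(('brass',reg&(hsv[...,1]>110)&(hsv[...,0]>12)&(hsv[...,0]<32)),('collar',reg&(hsv[...,1]<60)&(hsv[...,2]>110))):
        c,l,st,ce=cv2.connectedComponentsWithStats(m.astype(np.uint8))
        for i in range(1,c):
            if st[i,4]>12: print(nm,st[i,4],ce[i],W0[l==i].mean(0).round(4))
    g=reg&(hsv[...,0]>60)&(hsv[...,0]<95)&(hsv[...,1]>90)&(W0[...,2]>.052)
    print(cv2.minAreaRect(W0[g][:,:2].astype(np.float32)*1000))
z=np.load('wrist.npz'); pt,W=wpts(z); im=z['im']; hsv=cv2.cvtColor(im,cv2.COLOR_RGB2HSV)
reg=(np.hypot(W[...,0]-.474,W[...,1]+.136)<.04)&(abs(W[...,2]-.058)<.012)
c=reg&(abs(W[...,2]-.064)<.003)&(hsv[...,1]<60)
P=W[c][:,:2]; r=np.hypot(*(P-[.474,-.136]).T); print('collar pts',c.sum(),P.mean(0),r.max(),np.median(W[c][:,2]))
# outer edge circle fit
E=cv2.Canny((c*255).astype(np.uint8),50,150)>0; 
from scipy.optimize import least_squares
Q=W[c&(cv2.erode(c.astype(np.uint8),np.ones((3,3)))==0)][:,:2]; rr=np.hypot(*(Q-[.474,-.136]).T); Q=Q[rr>.02]
f=least_squares(lambda p:np.hypot(Q[:,0]-p[0],Q[:,1]-p[1])-p[2],[.474,-.136,.027],loss='soft_l1',f_scale=.0007); print('circle',len(Q),f.x)
cv2.imwrite('pics/w2c.png',cv2.resize(im[190:330,160:300,::-1],(600,600),interpolation=cv2.INTER_CUBIC))
E
```

```text
brass 40 [340.975 209.325] [ 0.4752 -0.1389  0.0562]
collar 170 [340.42941176 211.9       ] [ 0.4667 -0.1353  0.0645]
collar 14 [348.5 220.5] [ 0.4419 -0.1605  0.0585]
((465.9889221191406, -127.45355224609375), (72.78872680664062, 50.335716247558594), 45.53923416137695)
collar pts 960 [ 0.46701488 -0.13115033] 0.039808795559301634 0.06442551939074374
circle 190 [ 0.47561291 -0.13544397  0.02831583]
```

View pics/w2c.png

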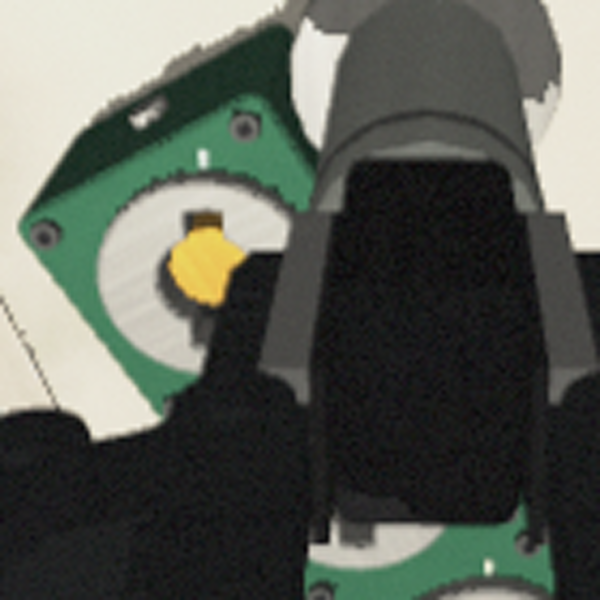

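Crop: the white mark and slots are vertical in the image, so yaw 101° is the entry angle. The near socket is at about (0.4757, -0.137). I'll shift for one unobstructed view of it.

>>> step_arm([
  [-45,4,0,0],
  [-89,9,0,0],
  [-89,9,0,0],
  [-89,9,0,0],
])

```text
time: 5.35
tool_pos: [0.5447, -0.1243, 0.2313]
tool_rot: [-180.0, -0.0, 101.0]
force: [0.1, 1.4, -2.1]
width: 0.249
grip_force: 58.9
```

```bash
cat > s.py <<'E'
from h import *
from scipy.optimize import least_squares
im,d,s=grab('wrist'); print(s['time'],s['tool_pos'],s['tool_rot'],s['force'],s['torque'])
z=np.load('wrist.npz'); pt,W=wpts(z)
cv2.imwrite('pics/w3.png',cv2.resize(im[...,::-1],(800,600),interpolation=cv2.INTER_CUBIC))
hsv=cv2.cvtColor(im,cv2.COLOR_RGB2HSV); Z=W[...,2]
br=(d>0)&(hsv[...,0]>12)&(hsv[...,0]<32)&(hsv[...,1]>110)&(hsv[...,2]>90)&(abs(Z-.056)<.005)
n,l,st,c=cv2.connectedComponentsWithStats(br.astype(np.uint8))
for i in range(1,n):
    if st[i,4]>60:
        q=W[l==i]; print('brass',st[i,4],c[i]*1.5625,q.mean(0),pt[l==i].mean(0)*1000, cv2.minEnclosingCircle(q[:,:2].astype(np.float32)*1000))
        q0=q.mean(0)
        col=(d>0)&(np.hypot(W[...,0]-q0[0],W[...,1]-q0[1])<.034)&(abs(Z-.0643)<.0025)&(hsv[...,1]<60)
        e=col&(cv2.erode(col.astype(np.uint8),np.ones((3,3)))==0); Q=pt[e][:,:2]; c0=pt[l==i].mean(0)[:2]
        r=np.hypot(*(Q-c0).T)
        for lo,hi in((.01,.017),(.023,.035)):
            k=Q[(r>lo)&(r<hi)]
            if len(k)>8:
                f=least_squares(lambda p:np.hypot(*(k-p[:2]).T)-p[2],[*c0,(lo+hi)/2],loss='soft_l1',f_scale=.0007); print(' circ tool mm',len(k),f.x*1000)
E
python3 s.py
```

```text
5.35 [ 0.54465994 -0.1242542   0.23126804] [-1.79998815e+02 -4.68547721e-02  1.00960989e+02] [ 0.06897503  1.40806906 -2.11203936] [ 0.00545816 -0.00406639  0.02948422]
brass 355 [305.27288732 279.54225352] [ 0.47627784 -0.13658109  0.05656102] [  0.75733602 -69.47483319 174.70913608] ((475.8203125, -136.9227752685547), 12.44690227508545)
 circ tool mm 94 [  1.22831522 -68.73836643  14.12860384]
 circ tool mm 241 [  1.16285463 -69.08121009  29.13947316]
brass 108 [357.06018519 364.00462963] [ 0.52152765 -0.1940792   0.05626332] [-64.29587728 -35.98323781 174.95294791] ((523.250732421875, -195.8136444091797), 12.635161399841309)
 circ tool mm 36 [-64.33308442 -34.2138527   13.50563801]
 circ tool mm 67 [-65.59448132 -31.66013746  27.93320505]
```

View pics/w3.png

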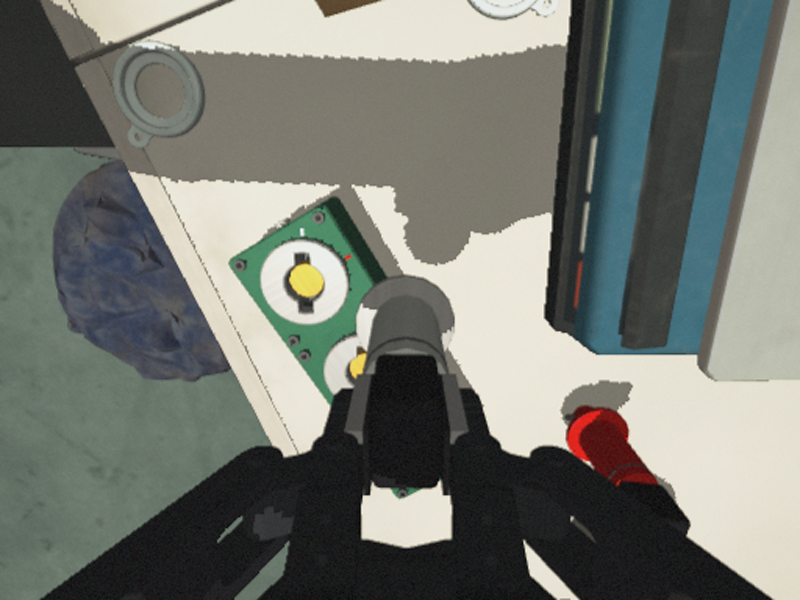

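The socket is unobstructed at (305,280), with its slots vertical. Its tool offset is (1.2, -69). I'll move over it and start down.

>>> step_arm([
  [1.5,-40,0,0],
  [1.5,-69,10,0],
  [1.5,-69,30,0],
  [1.5,-69,34,0],
  [1.5,-69,34,0],
])

```text
time: 6.02
tool_pos: [0.4777, -0.1358, 0.1974]
tool_rot: [180.0, -0.0, 101.0]
force: [0.6, 0.1, -1.4]
width: 0.245
grip_force: 59.6
```

>>> step_arm([
  [0,0,3,0],
  [0,0,6,0],
  [0,0,8,0],
  [0,0,10,0],
  [0,0,10,0],
])

```text
time: 6.65
tool_pos: [0.4767, -0.1369, 0.1872]
tool_rot: [-180.0, -0.0, 100.9]
force: [-0.3, 0.6, -2.6]
width: 0.246
grip_force: 59.6
```

>>> step_arm([
  [0,0,1,0],
  [0,0,2,0],
  [0,0,3,0],
  [0,0,4,0],
  [0,0,4,0],
])

```text
time: 7.28
tool_pos: [0.4767, -0.1369, 0.1832]
tool_rot: [-180.0, -0.0, 100.9]
force: [-0.4, -0.0, -1.6]
width: 0.249
grip_force: 59.6
```

>>> step_arm([
  [0,0,1,0],
  [0,0,2,0],
  [0,0,3,0],
  [0,0,4,0],
  [0,0,4,0],
])

```text
time: 7.9
tool_pos: [0.4769, -0.1369, 0.1793]
tool_rot: [180.0, 0.0, 100.9]
force: [0.3, 0.4, -0.7]
width: 0.25
grip_force: 60.0
```

>>> step_arm([
  [0,0,1,0],
  [0,0,2,0],
  [0,0,3,0],
  [0,0,4,0],
  [0,0,4,0],
])

```text
time: 8.52
tool_pos: [0.4769, -0.1369, 0.1753]
tool_rot: [180.0, 0.0, 100.9]
force: [-0.6, -0.2, 1.8]
width: 0.247
grip_force: 60.2
```

>>> step_arm([
  [0,0,0.5,0],
  [0,0,1,0],
  [0,0,1.5,0],
  [0,0,2,0],
  [0,0,2,0],
])

```text
time: 9.15
tool_pos: [0.4768, -0.137, 0.1733]
tool_rot: [180.0, 0.0, 100.9]
force: [-0.2, 0.1, 2.0]
width: 0.246
grip_force: 60.3
```

>>> step_arm([
  [0,0,0.5,0],
  [0,0,1,0],
  [0,0,1,0],
])

```text
time: 9.52
tool_pos: [0.477, -0.1369, 0.1726]
tool_rot: [180.0, 0.0, 100.9]
force: [-1.0, -0.4, 4.2]
width: 0.246
grip_force: 60.7
```

>>> step_arm([
  [0,0,0.5,0],
  [0,0,1,0],
  [0,0,1,0],
])

```text
time: 9.9
tool_pos: [0.4771, -0.137, 0.1721]
tool_rot: [180.0, 0.1, 100.9]
force: [-2.1, -1.0, 9.6]
width: 0.249
grip_force: 61.3
```

>>> step_arm([
  [0,0,0.5,0],
  [0,0,1,0],
  [0,0,1,0],
])

```text
time: 10.28
tool_pos: [0.4773, -0.137, 0.1715]
tool_rot: [180.0, 0.1, 100.9]
force: [-3.5, 0.1, 14.6]
width: 0.246
grip_force: 61.9
```

It stopped stiffly with the foot at about 47 mm, so this socket has a spacer. I'll lift straight out and go to the middle socket.

>>> step_arm([
  [0,0,-12,0],
  [0,0,-26,0],
  [0,0,-34,0],
  [-20,12,-34,0],
  [-45,26,-34,0],
])

```text
time: 10.9
tool_pos: [0.5109, -0.1765, 0.2046]
tool_rot: [-180.0, 0.0, 101.0]
force: [0.6, -0.4, -2.4]
width: 0.246
grip_force: 59.6
```

>>> step_arm([
  [-22.5,12.6,0,0],
  [-22.5,12.6,0,0],
  [-22.5,12.6,10,0],
  [-22.5,12.6,15,0],
  [-22.5,12.6,15,0],
])

```text
time: 11.52
tool_pos: [0.5266, -0.1952, 0.1886]
tool_rot: [-179.9, -0.0, 101.0]
force: [0.3, 0.0, -2.5]
width: 0.248
grip_force: 59.6
```

>>> step_arm([
  [0,0,1,0],
  [0,0,2,0],
  [0,0,3,0],
  [0,0,4,0],
  [0,0,4,0],
])

```text
time: 12.15
tool_pos: [0.5274, -0.1959, 0.1852]
tool_rot: [-180.0, -0.0, 100.9]
force: [-0.4, -0.2, -2.6]
width: 0.25
grip_force: 59.6
```

>>> step_arm([
  [0,0,1,0],
  [0,0,2,0],
  [0,0,3,0],
  [0,0,4,0],
  [0,0,4,0],
])

```text
time: 12.78
tool_pos: [0.5275, -0.1959, 0.1814]
tool_rot: [180.0, 0.0, 100.9]
force: [-0.4, -0.8, -0.8]
width: 0.248
grip_force: 60.0
```

>>> step_arm([
  [0,0,1,0],
  [0,0,2,0],
  [0,0,3,0],
  [0,0,4,0],
  [0,0,4,0],
])

```text
time: 13.4
tool_pos: [0.5276, -0.1959, 0.1773]
tool_rot: [180.0, 0.0, 100.9]
force: [0.0, -0.1, 0.7]
width: 0.246
grip_force: 60.1
```

>>> step_arm([
  [0,0,1,0],
  [0,0,2,0],
  [0,0,3,0],
  [0,0,4,0],
  [0,0,4,0],
])

```text
time: 14.02
tool_pos: [0.5275, -0.1959, 0.1733]
tool_rot: [180.0, -0.0, 100.9]
force: [-0.8, -0.8, 1.6]
width: 0.247
grip_force: 60.3
```

>>> step_arm([
  [0,0,0.5,0],
  [0,0,1,0],
  [0,0,1.5,0],
  [0,0,2,0],
  [0,0,2,0],
])

```text
time: 14.65
tool_pos: [0.5275, -0.1959, 0.1713]
tool_rot: [180.0, -0.0, 100.9]
force: [-0.9, 0.4, 2.9]
width: 0.246
grip_force: 60.3
```

>>> step_arm([
  [0,0,0.5,0],
  [0,0,1,0],
  [0,0,1.5,0],
  [0,0,2,0],
  [0,0,2,0],
])

```text
time: 15.28
tool_pos: [0.5275, -0.1959, 0.1693]
tool_rot: [180.0, -0.0, 100.9]
force: [-0.4, -0.9, 2.7]
width: 0.246
grip_force: 60.4
```

>>> step_arm([
  [0,0,0.5,0],
  [0,0,1,0],
  [0,0,1.5,0],
  [0,0,2,0],
  [0,0,2,0],
])

```text
time: 15.9
tool_pos: [0.5275, -0.1959, 0.1673]
tool_rot: [180.0, -0.0, 100.9]
force: [0.6, -0.5, 2.8]
width: 0.249
grip_force: 60.5
```

>>> step_arm([
  [0,0,0.5,0],
  [0,0,1,0],
  [0,0,1.5,0],
  [0,0,2,0],
  [0,0,2,0],
])

```text
time: 16.52
tool_pos: [0.5275, -0.1959, 0.1653]
tool_rot: [180.0, 0.0, 100.9]
force: [-0.5, -0.0, 3.4]
width: 0.245
grip_force: 60.6
```

The middle socket is clear, and it is still only spring force. Next is the last few millimetres to the stop.

>>> step_arm([
  [0,0,0.5,0],
  [0,0,1,0],
  [0,0,1.5,0],
  [0,0,1.5,0],
])

```text
time: 17.02
tool_pos: [0.5275, -0.1959, 0.1638]
tool_rot: [180.0, -0.0, 100.9]
force: [-1.1, -0.1, 5.2]
width: 0.244
grip_force: 60.6
```

>>> step_arm([
  [0,0,0.5,0],
  [0,0,1,0],
  [0,0,1,0],
])

```text
time: 17.4
tool_pos: [0.5276, -0.1959, 0.1631]
tool_rot: [180.0, 0.0, 100.9]
force: [-1.3, -0.5, 6.3]
width: 0.247
grip_force: 60.8
```

>>> step_arm([
  [0,0,0.5,0],
  [0,0,0.8,0],
  [0,0,0.8,0],
])

```text
time: 17.77
tool_pos: [0.5277, -0.1959, 0.1627]
tool_rot: [180.0, 0.0, 100.9]
force: [-1.9, 0.5, 9.4]
width: 0.249
grip_force: 61.2
```

>>> step_arm([
  [0,0,0,3],
  [0,0,0,6],
  [0,0,0,9],
  [0,0,0,12],
  [0,0,0,12],
])

```text
time: 18.4
tool_pos: [0.5282, -0.1959, 0.1628]
tool_rot: [179.9, 0.0, 88.9]
force: [-1.5, -0.3, 8.6]
width: 0.25
grip_force: 61.1
```

>>> step_arm([
  [0,0,0,4],
  [0,0,0,8],
  [0,0,0,12],
  [0,0,0,16],
  [0,0,0,16],
])

```text
time: 19.02
tool_pos: [0.5285, -0.196, 0.1629]
tool_rot: [179.9, 0.0, 72.9]
force: [1.0, 0.2, 7.4]
width: 0.245
grip_force: 61.0
```

```bash
python3 - <<'E'
from h import *
s=telemetry.read_state(); print(s['time'],s['tool_pos'],s['tool_rot'],s['force'],s['torque'],s['joint_pos'])
E
```

```text
19.025 [ 0.52851522 -0.19599395  0.16289577] [1.79866611e+02 1.23796022e-02 7.28915222e+01] [0.99484266 0.20764839 7.38225918] [-0.01024756 -0.03935643 -0.03141364] [ 54.53920483  32.20953903 -48.36220221 105.43150594  28.98695882
  55.37500487 -23.56882859]
```

>>> step_arm([
  [0,0,0,5],
  [0,0,0,10],
  [0,0,0,15],
  [0,0,0,20],
  [0,0,0,20],
])

```text
time: 19.65
tool_pos: [0.5287, -0.1961, 0.1629]
tool_rot: [179.8, -0.0, 52.9]
force: [0.1, -0.1, 7.4]
width: 0.247
grip_force: 61.0
```

>>> step_arm([
  [0,0,0,3],
  [0,0,0,6],
  [0,0,0,9],
  [0,0,0,12],
  [0,0,0,12],
])

```text
time: 20.27
tool_pos: [0.5287, -0.1962, 0.1629]
tool_rot: [179.9, -0.1, 40.9]
force: [0.9, -1.0, 7.4]
width: 0.247
grip_force: 61.0
```

```bash
python3 - <<'E'
from h import *
s=telemetry.read_state(); print(s['time'],s['tool_pos'],s['tool_rot'],s['force'],s['torque'],s['joint_pos'])
E
```

```text
20.275 [ 0.52866853 -0.19618275  0.1629351 ] [ 1.79859198e+02 -7.08435538e-02  4.08965093e+01] [ 0.85938815 -1.02925827  7.41116041] [-0.16049764 -0.1130754   0.02144513] [ 49.49164417  29.67094802 -41.07741891 105.57313786  23.90122997
  53.5062794  -51.46316009]
```

>>> step_arm([
  [0,0,0,1],
  [0,0,0,2],
  [0,0,0,2],
])

```text
time: 20.65
tool_pos: [0.5287, -0.1964, 0.1629]
tool_rot: [179.9, -0.1, 38.9]
force: [0.6, -0.6, 7.5]
width: 0.248
grip_force: 60.8
```

>>> step_arm([
  [0,0,-1,0],
  [0,0,-2,0],
  [0,0,-3,0],
  [0,0,-4,0],
  [0,0,-4,0],
])

```text
time: 21.28
tool_pos: [0.5283, -0.1962, 0.1664]
tool_rot: [179.9, -0.1, 38.9]
force: [4.6, -1.9, 0.9]
width: 0.247
grip_force: 60.0
```

>>> step_arm([
  [0,0,0,0],
  [0,0,0,0],
  [0,0,0,0],
  [0,0,0,0],
], hand=60)

```text
time: 21.78
tool_pos: [0.527, -0.1957, 0.1657]
tool_rot: [-179.9, 0.0, 38.9]
force: [-0.1, 0.3, -0.1]
width: 0.705
grip_force: 0.0
```

>>> step_arm([
  [0,0,-15,0],
  [0,0,-50,0],
  [0,0,-90,0],
  [0,0,-120,0],
  [0,0,-120,0],
])

```text
time: 22.4
tool_pos: [0.5293, -0.196, 0.2898]
tool_rot: [179.7, -0.2, 38.9]
force: [0.7, 0.1, -0.1]
width: 0.707
grip_force: 0.0
```

```bash
python3 - <<'E'
from h import *
im,d,s=grab('wrist'); print(s['time'],s['tool_pos'],s['tool_rot'],s['force'],s['width'])
z=np.load('wrist.npz'); pt,W=wpts(z)
m=(d>0)&(abs(pt[...,0])<.03)&(abs(pt[...,1])<.03)&(abs(W[...,2]-.177)<.008)
print(m.sum(),W[m].mean(0),np.percentile(W[m][:,2],[5,50,95]),cv2.minAreaRect(pt[m][:,:2].astype(np.float32)*1000))
si,_,_=grab('side')
cv2.imwrite('pics/f.png',np.hstack([cv2.resize(si[110:240,190:330,::-1],(400,372)),cv2.resize(im[...,::-1],(400,372))]))
E
```

```text
22.4 [ 0.52932636 -0.19600325  0.28979884] [ 1.79677621e+02 -1.50049856e-01  3.89377793e+01] [ 0.71428641  0.08355435 -0.12505184] 0.7072386781232068
872 [ 0.52933022 -0.1936491   0.17769689] [0.1745978  0.17806141 0.17926901] ((-0.3700284957885742, -2.356696128845215), (31.888471603393555, 22.10605239868164), 0.16478411853313446)
```

View pics/f.png

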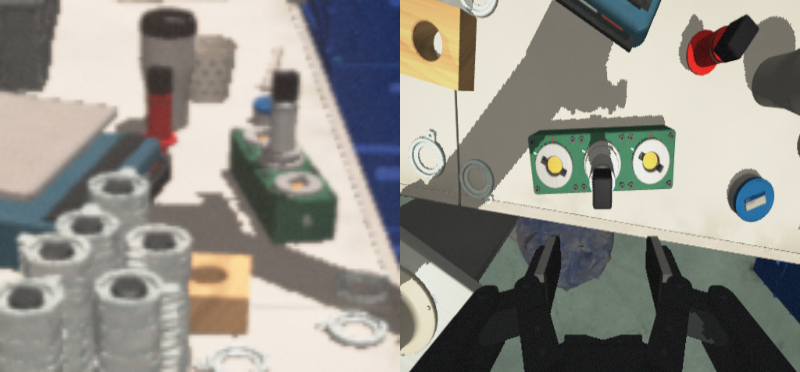

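The mandrel stands upright in the middle socket. Its head top is at 178 mm, which puts the foot at about 42 mm, and it is turned along the red mark. The gripper is clear, so I'll let the arm settle and hand in.

>>> step_arm([
  [0,0,0,0],
  [0,0,0,0],
  [0,0,0,0],
])

```text
time: 22.88
tool_pos: [0.5272, -0.1957, 0.2854]
tool_rot: [-179.9, 0.0, 38.9]
force: [-0.7, -0.3, -0.4]
width: 0.705
grip_force: 0.0
```

```bash
python3 -c "
from station import job; print(job.finish_job())"
```

```text
the job is handed in; nothing more can be done
None
```

The mandrel stands upright and locked in the middle socket (`socket_b`), foot about 42 mm up, after the first socket I tried stopped at a spacer; I handed the job in at about 23 s and no verdict was returned.

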